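Put the metal bars away in the keyed bar tray

TASK

Put all the loose metal bars that lie between the printing form in its steel frame and the green tray away into the tray: press the square brass spindle once so that it pops up, fit the red-handled socket key over it and with the key swing the yellow hold-down arm fully open. Then lay every bar flat in the tray, side by side and at right angles to the shut arm, none on top of another, and with the key swing the arm fully shut over them. Finally take the key off and stand it upright on its cork pad, and press the spindle once more so that it stays down; leave the other things on the bench where they are.

Things in the scene. Friction and masses are not known exactly. Their poses are not given: they have to be found in the camera images.
- tray_floor (a point): centre of the inner floor of the green tray, 5 mm above the bench; fixed during a run. z up, x along the bars' direction, y towards the spindle, whose upright axis stands at y = +148 mm. Floor 150 mm (x) by 165 mm (y), walls 5 mm thick, their tops 9 mm above this point. Three bars fit side by side, along x, at y = -48, 0 and +48 mm
- hub_top (a point): centre of the top of the round steel hub (diameter 48 mm, top 46 mm above the bench) from whose middle the spindle rises; the seated key stands on this face. Turns with the arm; z up, the arm points along -y from here
- hold_arm_tip (a point): top of the free end of the yellow hold-down arm: a flat bar 20 mm wide that reaches 227 mm out from the hub's axis, its underside 34 mm, its top 41 mm above the bench
- hold_arm (a joint): angle of hub, arm and spindle together about the upright axis, rad: 0 = fully shut (arm across the middle of the tray), 1.4 = fully open (stop). It grows as it turns counter-clockwise seen from above. It stays where it is left; friction about 0.12 N m
- spindle (a joint): spindle height over its stowed position, m: 0 = stowed (latched, top 12 mm above the hub), +0.022 = popped up (top 34 mm above the hub), -0.010 = pressed to the stop. Push-push catch: press to the stop and let go; from stowed its spring (net 4 N at the stop, 3 N at the top) then raises it, from up it stays at 0. A press that ends above -0.009 may not switch it
- spindle_top (a point): centre of the flat top of the square brass spindle, 16 by 16 mm, its top 5 mm tapering to 9 by 9 mm. It moves up and down with the spindle and turns with the arm; x and y point squarely through its sides
- key_grip (a point): middle of the key's red grip, 55 mm above its underside. Grip 56 mm long (key x), 14 wide (y), 26 high (z, up) on a dark socket 38 x 38 x 42 mm; 0.2 kg. From below: a skirt 30 mm square inside, 14 mm deep, then a square bore 18 mm wide, sides along key x and y, to 36 mm deep. It fits the raised spindle at every quarter turn, 0.13 rad of play either way; seated it stands on the hub. Stands on its pad at the start
- key_pad: cork pad, 80 by 80 mm and 5 mm thick, fixed; origin at the centre of its underside, on the bench. The key stands on it at the start
- bar_a_center (a point): bar of grey cast metal, 109 mm long, 21 mm wide, 23 mm high, 0.19 kg; the point is its centre. Its y axis runs along its length, z up. It lies flat on the bench at the start. Absent in some runs
- bar_b_center (a point): bar of grey cast metal, 109 mm long, 21 mm wide, 22 mm high, 0.19 kg; the point is its centre. Its y axis runs along its length, z up. It lies flat on the bench at the start. Absent in some runs
- bar_c_center (a point): bar of grey cast metal, 122 mm long, 21 mm wide, 22 mm high, 0.19 kg; the point is its centre. Its y axis runs along its length, z up. It lies flat on the bench at the start. Absent in some runs
- tape_measure: black round pocket tape, 66 x 64 x 31 mm, bystander; origin at the centre of its underside
- tack_box: pink card box, 34 x 62 x 28 mm, bystander; origin at the centre of its underside

How it is judged:
On the way, in this order (a step that is already met when the one before it is completed fails the run):
1. the spindle has popped up (value of joint spindle above 0.018 m), for 0.2 s.
2. the key is fully seated on the raised spindle and the arm is swung fully open (horizontal distance between key_grip and hub_top below 0.006 m and z of key_grip in the frame of hub_top below 0.06 m and value of joint spindle above 0.017 m and value of joint hold_arm above 1.2 rad), for 0.2 s.
3. with the arm open, every bar lies flat in the tray (x of bar_a_center in the frame of tray_floor between -0.03 and 0.03 m and y of bar_a_center in the frame of tray_floor between -0.08 and 0.08 m and z of bar_a_center in the frame of tray_floor between 0.005 and 0.017 m and angle between the y axis of each of bar_a_center, bar_b_center, bar_c_center and the x axis of tray_floor, either way round below 0.35 rad and x of bar_b_center in the frame of tray_floor between -0.03 and 0.03 m and y of bar_b_center in the frame of tray_floor between -0.08 and 0.08 m and z of bar_b_center in the frame of tray_floor between 0.005 and 0.017 m and x of bar_c_center in the frame of tray_floor between -0.03 and 0.03 m and y of bar_c_center in the frame of tray_floor between -0.08 and 0.08 m and z of bar_c_center in the frame of tray_floor between 0.005 and 0.017 m and value of joint hold_arm above 1.2 rad), for 0.2 s.
4. the arm is shut over the bars with the key on the raised spindle (x of bar_a_center in the frame of tray_floor between -0.03 and 0.03 m and y of bar_a_center in the frame of tray_floor between -0.08 and 0.08 m and z of bar_a_center in the frame of tray_floor between 0.005 and 0.017 m and angle between the y axis of each of bar_a_center, bar_b_center, bar_c_center and the x axis of tray_floor, either way round below 0.35 rad and x of bar_b_center in the frame of tray_floor between -0.03 and 0.03 m and y of bar_b_center in the frame of tray_floor between -0.08 and 0.08 m and z of bar_b_center in the frame of tray_floor between 0.005 and 0.017 m and x of bar_c_center in the frame of tray_floor between -0.03 and 0.03 m and y of bar_c_center in the frame of tray_floor between -0.08 and 0.08 m and z of bar_c_center in the frame of tray_floor between 0.005 and 0.017 m and horizontal distance between key_grip and hub_top below 0.006 m and z of key_grip in the frame of hub_top below 0.06 m and value of joint spindle above 0.017 m and value of joint hold_arm below 0.12 rad), for 0.2 s.
At the end, for the whole second after the job is handed in: every bar lies flat on the tray floor along the tray (centre within 30 mm of the middle lengthwise, 0.35 rad), none stacked; arm under 0.15 rad; spindle latched within 4 mm of stowed; key upright on its pad, within 30 mm of the centre (x of bar_a_center in the frame of tray_floor between -0.03 and 0.03 m and y of bar_a_center in the frame of tray_floor between -0.08 and 0.08 m and z of bar_a_center in the frame of tray_floor between 0.005 and 0.017 m and angle between the y axis of each of bar_a_center, bar_b_center, bar_c_center and the x axis of tray_floor, either way round below 0.35 rad and x of bar_b_center in the frame of tray_floor between -0.03 and 0.03 m and y of bar_b_center in the frame of tray_floor between -0.08 and 0.08 m and z of bar_b_center in the frame of tray_floor between 0.005 and 0.017 m and x of bar_c_center in the frame of tray_floor between -0.03 and 0.03 m and y of bar_c_center in the frame of tray_floor between -0.08 and 0.08 m and z of bar_c_center in the frame of tray_floor between 0.005 and 0.017 m and value of joint hold_arm below 0.15 rad and value of joint spindle between -0.003 and 0.004 m and horizontal distance between key_grip and key_pad below 0.03 m and angle between key_grip's own z axis and vertical below 0.1 rad and z of key_grip in the frame of key_pad between 0.058 and 0.065 m); the robot touches nothing.
It fails at once if the tape measure is moved more than 25 mm (distance of tape_measure from where it was at the start of the episode above 0.025 m).
It fails at once if the tack box is moved more than 25 mm (distance of tack_box from where it was at the start of the episode above 0.025 m).
Of bar_a, bar_b, bar_c only 2 to 3 are there at a start; the rules pass over those that are not, and their reading is None.
At some moment in a run one of bar_a, bar_b, bar_c may be knocked a few centimetres aside while the robot is not near it.
It also fails if it takes over 210 s, if anything falls off the work surface, if the arm or the gripper's body presses on something with over 40 N, if the wrist force passes 120 N, or if a joint passes its speed limit or range.

ROBOT

A 6-joint arm with a two-finger parallel gripper is mounted at the origin on a cart in front of the work surface, level with it; the furniture and walls round the work are solid. World frame = base frame: x ahead of the robot, y to its left, z up, the work surface at z = 0. Lengths are in m, angles in rad, forces in N, time in s.
With the tool pointing down it reaches from about 0.275 to 0.975 m from the base axis. Payload 8.4 kg.
Tool frame: the origin (TCP) lies midway between the tips of the shut fingers; the grasp point (between the pads) lies 19 mm behind it (bot.grip_point_offset is the z of the grasp point in the tool frame, in m); z points along the fingers, y is the line along which they close (so a half turn about z gives the same grasp; the last joint's range is limited). The gripper opens to 92 mm and grips with 3 to 60 N. Pads are 20 mm wide; open, the fingers measure 128 mm over their backs; the gripper's body (75 mm by 189 mm) begins 69 mm behind the grasp point.
Start: joints at [-1.214, 0.353, 1.633, -0, 1.155, -0.002], TCP at [0.219, -0.585, 0.215] pointing down, gripper open.
Joint ranges: [-2.63, 2.63], [-0.92, 2.1], [0.06, 2.66], [-1.3, 4.44], [0, 2.69], [-3.02, 3.02]. Speed limits (rad/s): [2.22, 2.22, 2.79, 3.14, 3.14, 3.14].

INTERFACE

Orientations are given as a 3x3 rotation matrix whose columns are the frame's x, y, z axes.
In Python, from plant import bot gives the robot as it stands. The module is installed in compiled form; this text tells all that it offers.
- The arm moves only by the shell command python3 -m crank 'ROWS' [FORCE]. ROWS is JSON, a list of rows, each an object with "grip": the opening, from 0 (shut) to 1 (fully open); "travel": the shift along the tool's x, y, z in mm, a list of three; "spin": the turn about the tool's z in degrees. A call has exactly 8 rows; each row shifts and turns the commanded pose from where the row before left it, along the tool's axes as they then stand; what a row does not reach is not made up. A row lasts 1/10 s, in which the tool goes at most 50 mm and 8.59 degrees, less where a joint would pass 70% of its speed; a pose out of reach is approached as far as the arm can. A call is refused whole if a number of a shift passes 50 or a number of a turn 8.59, either way. A call with a gripper value outside its range is refused whole. The fingers move at their own pace and stop on an object; FORCE is the grip in N (left out, the last holds). Time passes only in rows, so rows that do not move let the fingers close, or fill a call up. It gives the time, the measured TCP pose, the force, the opening and the grip force at its end, in the units of the state.
- bot.observe(): the state, without advancing time (a new reading comes with each control period).
- bot.camera(name): name is "scene" or "top" or "wrist"; returns a dict with "pixels" (384x512x3 uint8, red, green, blue), "depth" (384x512 float32, m along the optical axis (not along the pixel's ray), 0 where there is no reading), "camera_matrix" (3x3 intrinsics, pixels), "world_from_camera" (4x4, takes a point from camera to world coordinates); the wrist camera has in their place "hand_eye" (4x4, takes a point from camera to tool coordinates, whose origin is the TCP and whose axes are the flange's). Camera axes: x right, y down, z forward; pixel columns grow to the right and rows downward; lengths in m; the calibration is good to about 2 mm. A picture is of the moment at which its call begins: read the wrist's pose just before it.
- bot.hand_in(): hands the job in; it is judged then, once.
The state is a dict: "clock": time; "q": joint angles; "joint_vel": joint speeds; "joint_torque": joint torques, N m; "eef_pos": TCP position; "tool_rot": TCP orientation; "contact_force": force on the tool from outside, world axes, zero at the start; "moment": the same for the moment, N m; "width": finger opening in m; "finger_force": force on a finger pad.
Only numpy, scipy, OpenCV 4.12 (cv2) and the standard library are available. Lean on these libraries where they do the work, as an engineer would, in place of code of your own. Each camera call takes 0.05 s, during which the arm holds its last target. There are 200 camera calls.

## Working session

There is one attempt and no reset: what is moved stays moved. The work goes in short steps, Python scripts to look and compute and a shell command to move; the robot and the scene stay as the last step left them, time stands still between calls to the robot, and variables do not carry over. Pictures are saved under pics/ and viewed, at most 14 in all, crops included, and the job is handed in when it is done.

```bash
mkdir -p pics
cat > h.py <<'E'
import numpy as np, cv2
from plant import bot
def snap(name,fn=None):
    s=bot.observe(); c=bot.camera(name)
    if name=="wrist":
        T=np.eye(4);T[:3,:3]=s["tool_rot"];T[:3,3]=s["eef_pos"];c["W"]=T@c["hand_eye"]
    else: c["W"]=np.array(c["world_from_camera"])
    if fn: cv2.imwrite("pics/"+fn,c["pixels"][:,:,::-1]); np.savez("pics/"+fn+".npz",px=c["pixels"],d=c["depth"],K=c["camera_matrix"],W=c["W"])
    return c
def cloud(c):
    d=c["depth"] if "depth" in c else c["d"];K=c["camera_matrix"] if "camera_matrix" in c else c["K"];W=c["W"]
    v,u=np.mgrid[:d.shape[0],:d.shape[1]]
    P=np.stack([(u-K[0,2])/K[0,0]*d,(v-K[1,2])/K[1,1]*d,d],-1)
    return P@W[:3,:3].T+W[:3,3]
def at(P,u,v,r=1):
    return np.round(np.median(P[v-r:v+r+1,u-r:u+r+1].reshape(-1,3),0),4)
def pr():
    s=bot.observe(); print(round(s["clock"],2),np.round(s["eef_pos"],4),np.round(np.array(s["tool_rot"]),3).tolist(),np.round(s["q"],2),s["width"],np.round(s["contact_force"],1))
E
python3 - <<'E'
from h import *
pr(); a=snap("top","top0.png"); b=snap("scene","scene0.png")
print(a["W"],a["camera_matrix"])
E
```

```text
0.0 [ 0.2193 -0.5847  0.2139] [[0.936, 0.351, -0.0], [0.351, -0.936, 0.001], [0.0, -0.001, -1.0]] [-1.21  0.35  1.63  0.    1.16 -0.  ] 0.09170492239689261 [ 0.2  0.1 -0.3]
[[ 0.02759645 -0.99574751  0.08789391  0.4452041 ]
 [-0.99891848 -0.03076185 -0.0348652   0.21227675]
 [ 0.03742072 -0.08683669 -0.9955195   1.20966072]
 [ 0.          0.          0.          1.        ]] [[380.31984958   0.         258.28732282]
 [  0.         380.31984958 190.11366131]
 [  0.           0.           1.        ]]
```

View pics/top0.png

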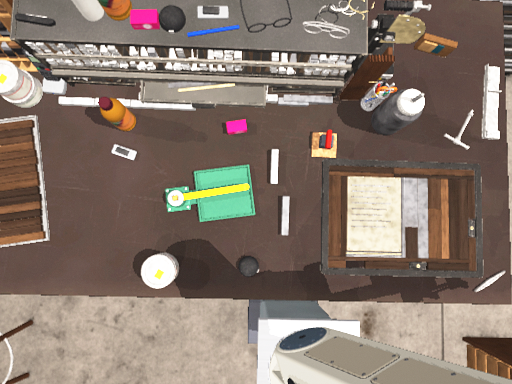

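View pics/scene0.png

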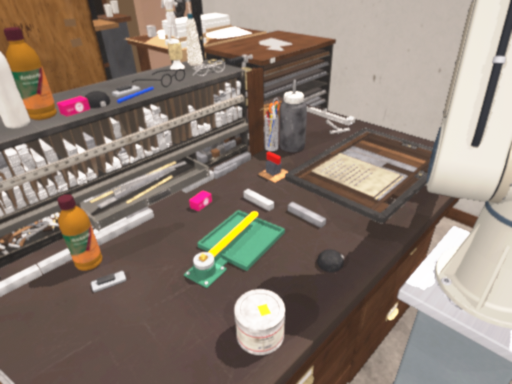

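The top view shows two bars at (275,166) and (285,215), the key on its pad at (325,143), the hub at (176,198), the tray at (224,193), the tape at (249,265) and the tack box at (236,127). Next I measure them with depth.

Run:
```python
from h import *
c=np.load("pics/top0.png.npz");P=cloud(c);px=c["px"].astype(int)
hsv=cv2.cvtColor(c["px"],cv2.COLOR_RGB2HSV)
def blob(m,name):
    pts=P[m]; r=cv2.minAreaRect((pts[:,:2]*1000).astype(np.float32)); print(name,m.sum(),"mean",pts.mean(0).round(4),"zmed",np.median(pts[:,2]).round(4),"rect",np.round(r[0],1),np.round(r[1],1),round(r[2],1))
def box(u0,v0,u1,v1):
    m=np.zeros(P.shape[:2],bool);m[v0:v1,u0:u1]=1;return m
h,s,v=hsv[...,0],hsv[...,1],hsv[...,2]; z=P[...,2]
blob(box(262,140,284,192)&(z>.014),"bar1"); blob(box(274,190,296,242)&(z>.014),"bar2")
blob(box(160,150,262,225)&(h>22)&(h<34)&(s>150)&(z>.03),"arm")
blob(box(160,150,262,225)&(h>60)&(h<90)&(s>100),"green")
blob(box(190,150,262,225)&(h>60)&(h<90)&(s>100),"tray")
blob(box(165,185,190,212)&(z>.038),"hub")
blob(box(305,125,345,162)&(z>.03),"key");blob(box(305,125,345,162)&(z<.03)&(v>150),"pad")
blob(box(305,125,345,162)&((h<6)|(h>174))&(s>180)&(z>.05),"red")
blob(box(235,250,265,280)&(z>.01),"tape");blob(box(222,115,250,138)&(z>.01),"tack")
im=np.hstack([cv2.resize(c["px"][180:220,155:205],(400,320),interpolation=cv2.INTER_CUBIC),cv2.resize(c["px"][125:165,300:350],(400,320),interpolation=cv2.INTER_CUBIC)])
cv2.imwrite("pics/crop1.png",im[:,:,::-1])
for (u,w) in [(176,198),(247,187),(325,143),(329,135),(328,140),(315,153)]: print(u,w,at(P,u,w,0))
```

```text
bar1 236 mean [0.623  0.1236 0.0422] zmed 0.022 rect [556.8 145.9] [ 51.9 254.6] 70.8
bar2 275 mean [0.4716 0.0865 0.0427] zmed 0.0211 rect [484.6 128.6] [141.  119.5] 74.9
arm 394 mean [0.5397 0.3027 0.044 ] zmed 0.041 rect [536.  303.5] [229.7 116.3] 72.0
green 2675 mean [0.5353 0.2911 0.01  ] zmed 0.0053 rect [524.8 324.3] [185.7 274. ] 7.1
tray 2452 mean [0.5375 0.2793 0.0103] zmed 0.0053 rect [529.4 287.8] [185.7 200.5] 7.1
hub 236 mean [0.5165 0.4164 0.0511] zmed 0.0458 rect [495.5 326.4] [244.6  48.3] 77.4
key 204 mean [ 0.7053 -0.0329  0.0754] zmed 0.0574 rect [579.4  68.9] [ 50.6 389.5] 50.5
pad 425 mean [ 0.7004 -0.0345  0.005 ] zmed 0.0049 rect [712.7 -38. ] [94.8 81.4] 0.3
red 96 mean [ 0.7094 -0.0376  0.0705] zmed 0.0725 rect [710.7 -38.4] [12.8 56.2] 85.7
tape 333 mean [0.3152 0.1948 0.0394] zmed 0.0259 rect [364.6 195.5] [162.1  59. ] 1.5
tack 234 mean [0.7466 0.245  0.0368] zmed 0.0271 rect [607.6 240.6] [326.6  60.2] 1.9
176 198 [0.5155 0.4195 0.0564]
247 187 [0.5572 0.2064 0.038 ]
325 143 [ 0.7027 -0.0335  0.0439]
329 135 [ 0.7215 -0.0393  0.0734]
328 140 [ 0.7066 -0.0372  0.0699]
315 153 [ 6.785e-01 -1.070e-02 -6.000e-04]
```

View pics/crop1.png

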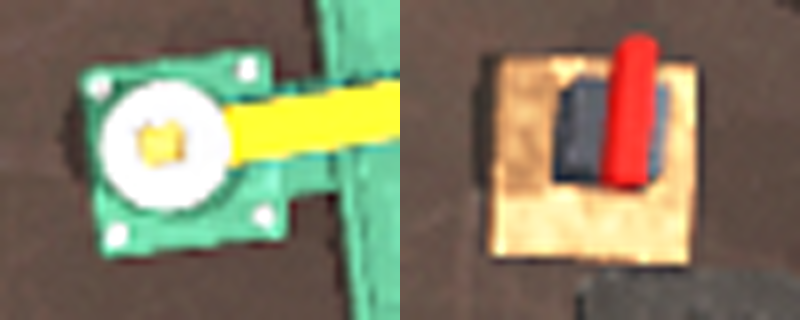

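```bash
python3 -m crank '[{"grip":0,"travel":[22,-31,-4],"spin":0},{"grip":0,"travel":[22,-31,-4],"spin":0},{"grip":0,"travel":[22,-31,-4],"spin":0},{"grip":0,"travel":[22,-31,-4],"spin":0},{"grip":0,"travel":[22,-31,-4],"spin":0},{"grip":0,"travel":[22,-31,-4],"spin":0},{"grip":0,"travel":[22,-31,-4],"spin":0},{"grip":0,"travel":[22,-31,-4],"spin":0}]' 20 
python3 -m crank '[{"grip":0,"travel":[22,-31,-4],"spin":0},{"grip":0,"travel":[22,-31,-4],"spin":0},{"grip":0,"travel":[22,-31,-4],"spin":0},{"grip":0,"travel":[22,-31,-4],"spin":0},{"grip":0,"travel":[22,-31,-4],"spin":0},{"grip":0,"travel":[22,-31,-4],"spin":0},{"grip":0,"travel":[22,-31,-4],"spin":0},{"grip":0,"travel":[22,-31,-4],"spin":0}]'
python3 -m crank '[{"grip":0,"travel":[22,-31,-4],"spin":0},{"grip":0,"travel":[22,-31,-4],"spin":0},{"grip":0,"travel":[22,-31,-4],"spin":0},{"grip":0,"travel":[22,-31,-4],"spin":0},{"grip":0,"travel":[22,-31,-4],"spin":0},{"grip":0,"travel":[22,-31,-4],"spin":0},{"grip":0,"travel":[22,-31,-4],"spin":0},{"grip":0,"travel":[0,0,0],"spin":0}]'
python3 - <<'E'
from h import *
pr(); a=snap("wrist","w1.png"); print(a["hand_eye"],a["camera_matrix"])
E
```

```text
clock: 0.9
eef_pos: [0.2971, -0.2896, 0.2465]
tool_rot: [[0.936, 0.351, -0.0], [0.351, -0.936, 0.0], [-0.0, -0.0, -1.0]]
contact_force: [0.6, -1.1, 0.7]
width: 0.0299
finger_force: 0.0
clock: 1.7
eef_pos: [0.3748, 0.0044, 0.2787]
tool_rot: [[0.936, 0.351, 0.0], [0.351, -0.936, -0.0], [0.0, 0.0, -1.0]]
contact_force: [1.3, -0.9, 0.0]
width: 0.0005
finger_force: 0.0
clock: 2.5
eef_pos: [0.4437, 0.2637, 0.3065]
tool_rot: [[0.935, 0.354, 0.0], [0.354, -0.935, 0.001], [0.001, -0.001, -1.0]]
contact_force: [1.6, 0.1, 0.0]
width: 0.0007
finger_force: 0.0
2.5 [0.4437 0.2637 0.3065] [[0.935, 0.354, 0.0], [0.354, -0.935, 0.001], [0.001, -0.001, -1.0]] [0.53 0.1  1.75 0.   1.29 1.74] 0.0006644840261516958 [1.6 0.1 0. ]
[[-8.77840771e-04 -9.62183686e-01 -2.72400042e-01  7.73400358e-02]
 [ 9.99999470e-01 -9.91229421e-04  2.78650737e-04  1.15626857e-03]
 [-5.38124129e-04 -2.72399653e-01  9.62184047e-01 -1.69230605e-01]
 [ 0.00000000e+00  0.00000000e+00  0.00000000e+00  1.00000000e+00]] [[330.8705732    0.         257.55527318]
 [  0.         330.8705732  193.5094828 ]
 [  0.           0.           1.        ]]
```

View pics/w1.png

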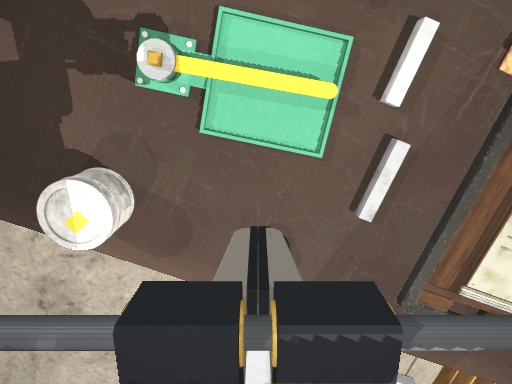

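The wrist view shows the spindle at (154,59), the arm tip at (333,90), the tray corners at (219,8), (353,37), (322,157) and (201,132), and the bars at (409,62) and (384,180).

```bash
cat >> h.py <<'E'
def hv(c): return cv2.cvtColor(c["px"] if "px" in c else c["pixels"],cv2.COLOR_RGB2HSV)
def big(m):
    n,l,st,_=cv2.connectedComponentsWithStats(m.astype(np.uint8)); 
    return l==1+np.argmax(st[1:,4])
def rect(P,m,name):
    m=big(m);p=P[m];(c,s,a)=cv2.minAreaRect((p[:,:2]*1000).astype(np.float32))
    if s[0]<s[1]: a+=90;s=s[::-1]
    print(name,m.sum(),"c",np.round(c,1),"LxW",np.round(s,1),"long axis deg",round((a+90)%180-90,1),"z",np.median(p[:,2]).round(4))
E
python3 - <<'E'
from h import *
c=np.load("pics/w1.png.npz");P=cloud(c);H=hv(c);h,s,v=[H[...,i] for i in range(3)];z=P[...,2]
def box(u0,v0,u1,v1):
    m=np.zeros(z.shape,bool);m[v0:v1,u0:u1]=1;return m
rect(P,box(370,8,450,112)&(z>.017)&(z<.027),"bar1");rect(P,box(350,130,420,226)&(z>.017)&(z<.027),"bar2")
rect(P,box(195,0,360,165)&(h>60)&(h<90)&(s>80)&(z>-.003)&(z<.02),"tray")
rect(P,box(170,45,345,105)&(h>20)&(h<34)&(s>150)&(z>.036)&(z<.045),"arm")
rect(P,box(130,30,185,90)&(z>.043)&(z<.049),"hub"); rect(P,box(140,45,170,75)&(z>.053),"spindle")
x,y=c["px"][45:75,140:170],0
print(at(P,154,59),at(P,333,90),at(P,280,120))
im=cv2.resize(c["px"][20:110,120:220],(600,540),interpolation=cv2.INTER_CUBIC);cv2.imwrite("pics/crop2.png",im[:,:,::-1])
E
```

```text
bar1 1563 c [629.4 122.3] LxW [109.2  21.8] long axis deg -0.3 z 0.0217
bar2 1299 c [475.   84.4] LxW [122.1  21.7] long axis deg -0.7 z 0.0206
tray 14641 c [539.1 287. ] LxW [202.1 164.2] long axis deg -81.0 z 0.0044
arm 2670 c [541.6 301.1] LxW [203.7  19.9] long axis deg -79.0 z 0.0401
hub 1051 c [518.  423.3] LxW [47.  46.7] long axis deg -60.9 z 0.0451
spindle 181 c [517.9 423.4] LxW [15.9 15.9] long axis deg -79.1 z 0.0562
[0.5169 0.4204 0.0576] [0.5612 0.2058 0.0402] [0.5024 0.2518 0.0037]
```

View pics/crop2.png

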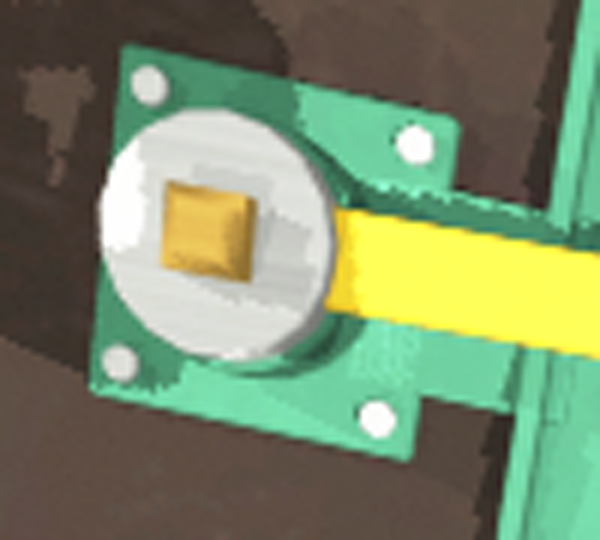

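```bash
python3 -m crank '[{"grip":0,"travel":[18,-17.6,32],"spin":0},{"grip":0,"travel":[18,-17.6,32],"spin":0},{"grip":0,"travel":[18,-17.6,32],"spin":0},{"grip":0,"travel":[18,-17.6,32],"spin":0},{"grip":0,"travel":[18,-17.6,32],"spin":0},{"grip":0,"travel":[18,-17.6,32],"spin":0},{"grip":0,"travel":[18,-17.3,34],"spin":0},{"grip":0,"travel":[0,0,0],"spin":0}]'
python3 - <<'E'
from h import *
pr(); a=snap("wrist","w2.png")
E
```

```text
clock: 3.35
eef_pos: [0.516, 0.4181, 0.0752]
tool_rot: [[0.936, 0.351, -0.006], [0.351, -0.936, -0.005], [-0.007, 0.002, -1.0]]
contact_force: [0.0, -0.7, -0.9]
width: 0.0001
finger_force: 0.0
3.35 [0.516  0.4181 0.0752] [[0.936, 0.351, -0.006], [0.351, -0.936, -0.005], [-0.007, 0.002, -1.0]] [0.68 0.56 1.64 0.   0.94 1.89] 6.532981719774528e-05 [ 0.  -0.7 -0.9]
```

View pics/w2.png

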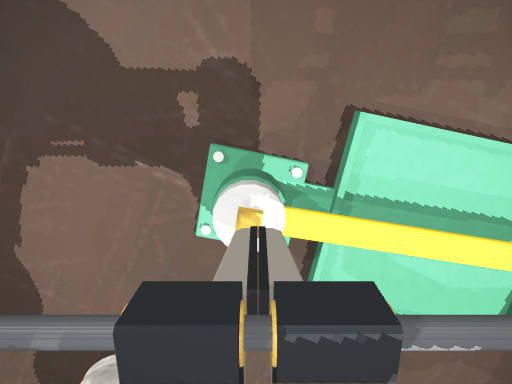

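The wrist view has the fingertips at (258,228) and the spindle at (248,218), so I'll correct by about 5 mm and press.

```bash
python3 -m crank '[{"grip":0,"travel":[3,-3,0],"spin":0},{"grip":0,"travel":[0,0,0],"spin":0},{"grip":0,"travel":[0,0,6],"spin":0},{"grip":0,"travel":[0,0,6],"spin":0},{"grip":0,"travel":[0,0,4],"spin":0},{"grip":0,"travel":[0,0,4],"spin":0},{"grip":0,"travel":[0,0,2],"spin":0},{"grip":0,"travel":[0,0,0],"spin":0}]'
```

```text
clock: 4.2
eef_pos: [0.5192, 0.423, 0.0584]
tool_rot: [[0.936, 0.351, -0.001], [0.351, -0.936, -0.001], [-0.001, 0.0, -1.0]]
contact_force: [-1.9, -1.8, 3.5]
width: 0.0002
finger_force: 1.9
```

```bash
python3 -m crank '[{"grip":0,"travel":[0,0,3],"spin":0},{"grip":0,"travel":[0,0,3],"spin":0},{"grip":0,"travel":[0,0,2],"spin":0},{"grip":0,"travel":[0,0,1.5],"spin":0},{"grip":0,"travel":[0,0,1],"spin":0},{"grip":0,"travel":[0,0,0.5],"spin":0},{"grip":0,"travel":[0,0,0],"spin":0},{"grip":0,"travel":[0,0,0],"spin":0}]'
```

```text
clock: 5.0
eef_pos: [0.5196, 0.4233, 0.0483]
tool_rot: [[0.936, 0.351, 0.0], [0.351, -0.936, 0.0], [0.0, -0.0, -1.0]]
contact_force: [-2.3, -2.3, 9.4]
width: 0.0004
finger_force: 5.0
```

```bash
python3 -m crank '[{"grip":0,"travel":[0,0,0.7],"spin":0},{"grip":0,"travel":[0,0,0.3],"spin":0},{"grip":0,"travel":[0,0,0],"spin":0},{"grip":0,"travel":[0,0,0],"spin":0},{"grip":0,"travel":[0,0,0],"spin":0},{"grip":0,"travel":[0,0,0],"spin":0},{"grip":0,"travel":[0,0,0],"spin":0},{"grip":0,"travel":[0,0,0],"spin":0}]'
python3 -m crank '[{"grip":0,"travel":[0,0,-10],"spin":0},{"grip":0,"travel":[0,0,-20],"spin":0},{"grip":0,"travel":[0,0,-20],"spin":0},{"grip":0,"travel":[-10,0,-30],"spin":0},{"grip":0,"travel":[-20,0,-40],"spin":0},{"grip":0.5,"travel":[-20,0,-40],"spin":0},{"grip":0.5,"travel":[0,0,-40],"spin":0},{"grip":0.5,"travel":[0,0,0],"spin":0}]'
python3 - <<'E'
from h import *
pr(); c=snap("wrist","w3.png");P=cloud(c);z=P[...,2]
m=(np.hypot(P[...,0]-.518,P[...,1]-.4233)<.03)
rect(P,m&(z>.053)&(z<.1),"spindle");rect(P,m&(z>.043)&(z<.05),"hub"); rect(P,m&(z>.076)&(z<.1),"sptop")
print(np.percentile(z[m],[5,50,90,99]))
E
```

```text
clock: 5.8
eef_pos: [0.5196, 0.4234, 0.0481]
tool_rot: [[0.936, 0.351, 0.0], [0.351, -0.936, 0.0], [0.001, -0.0, -1.0]]
contact_force: [-4.2, -4.8, 17.7]
width: 0.0002
finger_force: 8.6
clock: 6.6
eef_pos: [0.4747, 0.4078, 0.2528]
tool_rot: [[0.936, 0.352, 0.007], [0.351, -0.936, 0.006], [0.009, -0.003, -1.0]]
contact_force: [0.2, 0.3, 0.1]
width: 0.0224
finger_force: 0.0
6.6 [0.4747 0.4078 0.2528] [[0.936, 0.352, 0.007], [0.351, -0.936, 0.006], [0.009, -0.003, -1.0]] [0.71 0.32 1.6  0.   1.22 1.92] 0.02237644162035813 [0.2 0.3 0.1]
spindle 258 c [517.9 423.6] LxW [16.  15.9] long axis deg 11.1 z 0.077
hub 1128 c [518.1 423.5] LxW [46.6 46.3] long axis deg 20.6 z 0.0451
sptop 169 c [518.  423.7] LxW [15.  13.9] long axis deg 11.3 z 0.0783
[0.04453779 0.35760635 0.36452139 0.42269867]
```

```bash
python3 -m crank '[{"grip":0.5,"travel":[0,43,0],"spin":0},{"grip":0.5,"travel":[0,43,0],"spin":0},{"grip":0.5,"travel":[0,43,0],"spin":0},{"grip":0.5,"travel":[0,43,0],"spin":0},{"grip":0.5,"travel":[0,43,0],"spin":0},{"grip":0.5,"travel":[0,43,0],"spin":0},{"grip":0.5,"travel":[0,43,0],"spin":0},{"grip":0.5,"travel":[0,43,0],"spin":0}]'
python3 -m crank '[{"grip":0.5,"travel":[0,43,0],"spin":0},{"grip":0.5,"travel":[0,43,0],"spin":0},{"grip":0.5,"travel":[0,43,0],"spin":0},{"grip":0.5,"travel":[0,0,0],"spin":7},{"grip":0.5,"travel":[0,0,0],"spin":7},{"grip":0.5,"travel":[0,0,0],"spin":6.6},{"grip":0.5,"travel":[0,0,0],"spin":0},{"grip":0.5,"travel":[0,0,0],"spin":0}]'
python3 - <<'E'
from h import *
pr(); c=snap("wrist","w4.png");P=cloud(c);z=P[...,2];H=hv(c);h,s,v=[H[...,i] for i in range(3)]
m=(np.hypot(P[...,0]-.71,P[...,1]+.037)<.065)
rect(P,m&((h<8)|(h>172))&(s>150)&(z>.045),"grip");rect(P,m&((h<8)|(h>172))&(s>150)&(z>.07),"griptop");rect(P,m&(z>.036)&(z<.05),"socket");rect(P,m&(z<.012)&(v>110)&(s>60),"pad")
print(np.percentile(z[m],[5,50,90,99]))
E
```

```text
clock: 7.45
eef_pos: [0.5933, 0.0818, 0.2446]
tool_rot: [[0.936, 0.351, -0.002], [0.351, -0.936, -0.0], [-0.002, -0.001, -1.0]]
contact_force: [0.0, 0.4, 0.5]
width: 0.0459
finger_force: 0.0
clock: 8.25
eef_pos: [0.6383, -0.0372, 0.2452]
tool_rot: [[1.0, 0.003, -0.002], [0.003, -1.0, 0.0], [-0.002, -0.0, -1.0]]
contact_force: [0.8, -0.2, -0.4]
width: 0.0459
finger_force: 0.0
8.25 [ 0.6383 -0.0372  0.2452] [[1.0, 0.003, -0.002], [0.003, -1.0, 0.0], [-0.002, -0.0, -1.0]] [-0.06  0.35  1.57  0.    1.23  1.51] 0.045896330256688524 [ 0.8 -0.2 -0.4]
grip 785 c [712.6 -40.3] LxW [55.7 14.7] long axis deg -4.3 z 0.0718
griptop 740 c [712.9 -39.9] LxW [55.2 13.8] long axis deg -4.3 z 0.0719
socket 393 c [713.8 -26.8] LxW [37.9 11.6] long axis deg -4.4 z 0.0461
pad 3047 c [707.5 -39.2] LxW [81.6 81.3] long axis deg -1.5 z 0.0041
[-0.00090616  0.34943923  0.356558    0.41429731]
```

View pics/w4.png

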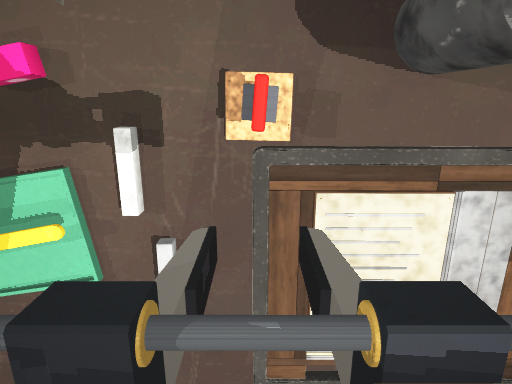

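The key grip is centred at (0.7127, -0.0400), yaw -4.3°, in view at (261,103) on the pad. The sizes match the given ones, so I descend and grip it.

```bash
python3 -m crank '[{"grip":0.5,"travel":[0,0,0],"spin":4.5},{"grip":0.5,"travel":[20,-1,20],"spin":0},{"grip":0.5,"travel":[20,-1,30],"spin":0},{"grip":0.5,"travel":[20,-1,30],"spin":0},{"grip":0.5,"travel":[14.4,0,30],"spin":0},{"grip":0.5,"travel":[0,0,30],"spin":0},{"grip":0.5,"travel":[0,0,20],"spin":0},{"grip":0.5,"travel":[0,0,0],"spin":0}]'
python3 -m crank '[{"grip":0.5,"travel":[0,0,15],"spin":0},{"grip":0.5,"travel":[0,0,15],"spin":0},{"grip":0.5,"travel":[0,0,4.5],"spin":0},{"grip":0.5,"travel":[0,0,0],"spin":0},{"grip":0.1,"travel":[0,0,0],"spin":0},{"grip":0,"travel":[0,0,0],"spin":0},{"grip":0,"travel":[0,0,0],"spin":0},{"grip":0,"travel":[0,0,0],"spin":0}]' 40
```

```text
clock: 9.1
eef_pos: [0.7107, -0.0397, 0.0827]
tool_rot: [[0.997, -0.077, -0.006], [-0.077, -0.997, 0.0], [-0.006, 0.0, -1.0]]
contact_force: [0.5, 0.2, 0.1]
width: 0.0459
finger_force: 0.0
clock: 9.9
eef_pos: [0.7134, -0.0401, 0.0526]
tool_rot: [[0.997, -0.079, 0.001], [-0.079, -0.997, -0.0], [0.001, -0.0, -1.0]]
contact_force: [0.2, -0.3, -0.2]
width: 0.0166
finger_force: 0.6
```

```bash
python3 -m crank '[{"grip":0,"travel":[0,0,0],"spin":0},{"grip":0,"travel":[0,0,0],"spin":0},{"grip":0,"travel":[0,0,-10],"spin":0},{"grip":0,"travel":[0,0,-25],"spin":0},{"grip":0,"travel":[0,0,-30],"spin":0},{"grip":0,"travel":[0,0,-30],"spin":0},{"grip":0,"travel":[0,0,-25],"spin":0},{"grip":0,"travel":[0,0,0],"spin":0}]'
python3 -m crank '[{"grip":0,"travel":[-19.3,-37.2,0],"spin":0},{"grip":0,"travel":[-19.3,-37.2,0],"spin":0},{"grip":0,"travel":[-19.3,-37.2,0],"spin":0},{"grip":0,"travel":[-19.3,-37.2,0],"spin":0},{"grip":0,"travel":[-19.3,-37.2,0],"spin":0},{"grip":0,"travel":[-19.3,-37.2,0],"spin":0},{"grip":0,"travel":[-19.3,-37.2,0],"spin":0},{"grip":0,"travel":[-19.3,-37.2,0],"spin":0}]'
python3 -m crank '[{"grip":0,"travel":[-19.3,-37.2,0],"spin":0},{"grip":0,"travel":[-19.3,-37.2,0],"spin":0},{"grip":0,"travel":[-19.3,-37.2,0],"spin":0},{"grip":0,"travel":[-19.3,-37.2,0],"spin":0},{"grip":0,"travel":[0,0,0],"spin":-7.8},{"grip":0,"travel":[0,0,0],"spin":-7.8},{"grip":0,"travel":[0,0,0],"spin":0},{"grip":0,"travel":[0,0,0],"spin":0}]'
python3 - <<'E'
from h import *
pr(); c=snap("wrist","w5.png")
c=snap("top");P=cloud(c);z=P[...,2];H=hv(c);h,s,v=[H[...,i] for i in range(3)]
E
```

```text
clock: 10.7
eef_pos: [0.7154, -0.0403, 0.1766]
tool_rot: [[0.997, -0.079, 0.007], [-0.079, -0.997, -0.001], [0.007, -0.0, -1.0]]
contact_force: [0.5, 0.6, -1.7]
width: 0.0136
finger_force: 39.9
clock: 11.5
eef_pos: [0.5811, 0.2698, 0.1705]
tool_rot: [[0.997, -0.079, -0.002], [-0.079, -0.997, -0.001], [-0.002, 0.001, -1.0]]
contact_force: [-0.5, -0.2, -2.4]
width: 0.0133
finger_force: 39.9
clock: 12.3
eef_pos: [0.5172, 0.4228, 0.171]
tool_rot: [[0.982, 0.188, -0.001], [0.188, -0.982, -0.001], [-0.001, 0.001, -1.0]]
contact_force: [0.7, -0.1, -2.0]
width: 0.0137
finger_force: 39.9
12.3 [0.5172 0.4228 0.171 ] [[0.982, 0.188, -0.001], [0.188, -0.982, -0.001], [-0.001, 0.001, -1.0]] [ 0.68  0.46  1.57 -0.    1.11  2.06] 0.013733001500074267 [ 0.7 -0.1 -2. ]
```

View pics/w5.png

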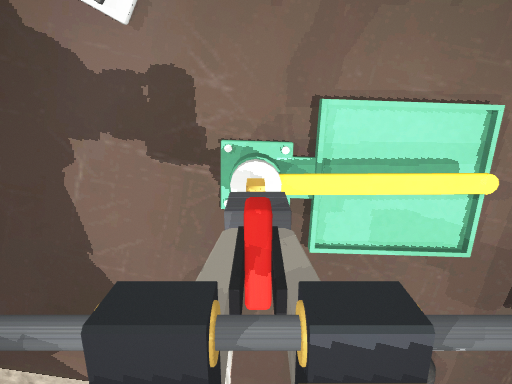

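The wrist view shows the key square over the spindle: red grip at (258,250), spindle at (256,183) behind it. I lower it.

```bash
python3 -m crank '[{"grip":0,"travel":[1.6,-0.2,10],"spin":0},{"grip":0,"travel":[0,0,15],"spin":0},{"grip":0,"travel":[0,0,12],"spin":0},{"grip":0,"travel":[0,0,8],"spin":0},{"grip":0,"travel":[0,0,6],"spin":0},{"grip":0,"travel":[0,0,6],"spin":0},{"grip":0,"travel":[0,0,3],"spin":0},{"grip":0,"travel":[0,0,0],"spin":0}]'
python3 -m crank '[{"grip":0,"travel":[0,0,3],"spin":0},{"grip":0,"travel":[0,0,3],"spin":0},{"grip":0,"travel":[0,0,3],"spin":0},{"grip":0,"travel":[0,0,3],"spin":0},{"grip":0,"travel":[0,0,2],"spin":0},{"grip":0,"travel":[0,0,1],"spin":0},{"grip":0,"travel":[0,0,0],"spin":0},{"grip":0,"travel":[0,0,0],"spin":0}]'
```

```text
clock: 13.2
eef_pos: [0.519, 0.4237, 0.1117]
tool_rot: [[0.981, 0.192, -0.0], [0.192, -0.981, -0.0], [-0.0, 0.0, -1.0]]
contact_force: [0.2, -0.0, -2.6]
width: 0.0139
finger_force: 39.9
clock: 14.0
eef_pos: [0.5192, 0.4238, 0.0971]
tool_rot: [[0.981, 0.192, 0.0], [0.192, -0.981, -0.0], [0.0, 0.0, -1.0]]
contact_force: [-0.4, -0.3, -1.4]
width: 0.0134
finger_force: 39.9
```

```bash
python3 -m crank '[{"grip":0,"travel":[0,0,1],"spin":0},{"grip":0,"travel":[0,0,1],"spin":0},{"grip":0,"travel":[0,0,1],"spin":0},{"grip":0,"travel":[0,0,1],"spin":0},{"grip":0,"travel":[0,0,0.5],"spin":0},{"grip":0,"travel":[0,0,0],"spin":0},{"grip":0,"travel":[0,0,0],"spin":0},{"grip":0,"travel":[0,0,0],"spin":0}]'
```

```text
clock: 14.8
eef_pos: [0.5193, 0.424, 0.0933]
tool_rot: [[0.981, 0.192, 0.0], [0.192, -0.981, 0.0], [0.0, -0.0, -1.0]]
contact_force: [-1.4, -1.3, 6.5]
width: 0.0138
finger_force: 40.0
```

```bash
python3 -m crank '[{"grip":0,"travel":[0,0,-0.4],"spin":0},{"grip":0,"travel":[0,0,0],"spin":-3},{"grip":0,"travel":[0,0,0],"spin":-5},{"grip":0,"travel":[0,0,0],"spin":-5},{"grip":0,"travel":[0,0,0],"spin":-6},{"grip":0,"travel":[0,0,0],"spin":-6},{"grip":0,"travel":[0,0,0],"spin":-6},{"grip":0,"travel":[0,0,0],"spin":-6}]' 60
python3 -m crank '[{"grip":0,"travel":[0,0,0],"spin":-6},{"grip":0,"travel":[0,0,0],"spin":-6},{"grip":0,"travel":[0,0,0],"spin":-6},{"grip":0,"travel":[0,0,0],"spin":-6},{"grip":0,"travel":[0,0,0],"spin":-6},{"grip":0,"travel":[0,0,0],"spin":-6},{"grip":0,"travel":[0,0,0],"spin":-5},{"grip":0,"travel":[0,0,0],"spin":0}]'
python3 - <<'E'
from h import *
pr();print(bot.observe()["moment"]); c=snap("top","top2.png");P=cloud(c);z=P[...,2];H=hv(c);h,s,v=[H[...,i] for i in range(3)]
rect(P,(h>22)&(h<34)&(s>150)&(z>.034)&(z<.048)&(np.hypot(P[...,0]-.518,P[...,1]-.4235)<.25),"arm")
for n,x,y in [("b1",.629,.122),("b2",.475,.084)]: rect(P,(np.hypot(P[...,0]-x,P[...,1]-y)<.08)&(z>.016)&(z<.03),n)
c=snap("wrist","w6.png")
E
```

```text
clock: 15.6
eef_pos: [0.5185, 0.4254, 0.0934]
tool_rot: [[0.666, 0.746, -0.001], [0.746, -0.666, 0.003], [0.002, -0.002, -1.0]]
contact_force: [-5.5, 7.1, 2.5]
width: 0.0136
finger_force: 60.0
clock: 16.4
eef_pos: [0.5177, 0.4258, 0.0934]
tool_rot: [[0.014, 1.0, -0.002], [1.0, -0.014, 0.003], [0.003, -0.002, -1.0]]
contact_force: [-8.5, 7.0, 4.2]
width: 0.0134
finger_force: 60.0
16.4 [0.5177 0.4258 0.0934] [[0.014, 1.0, -0.002], [1.0, -0.014, 0.003], [0.003, -0.002, -1.0]] [0.68 0.55 1.62 0.   0.97 0.7 ] 0.013442921143404772 [-8.5  7.   4.2]
[ 1.53941821  1.55131639 -0.02144113]
arm 361 c [646.  401.7] LxW [190.   20.4] long axis deg -9.8 z 0.0407
b1 230 c [626.8 122.1] LxW [106.9  21.1] long axis deg -1.2 z 0.0226
b2 265 c [473.2  84. ] LxW [122.   21.2] long axis deg -0.8 z 0.0212
```

View pics/w6.png

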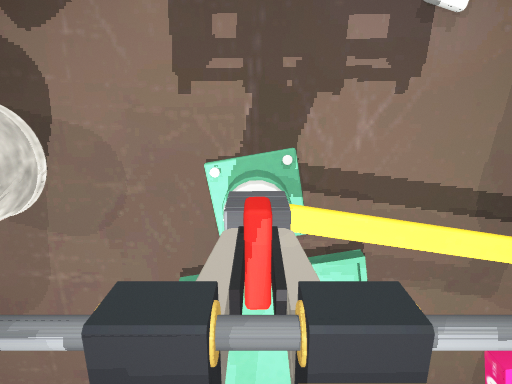

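The arm is at about -10° after turning 69° (1.21 rad), only just past the limit. I turn it further.

```bash
python3 -m crank '[{"grip":0,"travel":[-1,-0.5,0],"spin":-3},{"grip":0,"travel":[0,0,0],"spin":-3},{"grip":0,"travel":[0,0,0],"spin":-2},{"grip":0,"travel":[0,0,0],"spin":0},{"grip":0,"travel":[0,0,0.4],"spin":0},{"grip":0,"travel":[0,0,0],"spin":0},{"grip":0,"travel":[0,0,0],"spin":0},{"grip":0,"travel":[0,0,0],"spin":0}]'
python3 - <<'E'
from h import *
pr();print(bot.observe()["moment"]); c=snap("top","top3.png");P=cloud(c);z=P[...,2];H=hv(c);h,s,v=[H[...,i] for i in range(3)]
rect(P,(h>22)&(h<34)&(s>150)&(z>.034)&(z<.048)&(np.hypot(P[...,0]-.518,P[...,1]-.4235)<.25),"arm")
E
```

```text
clock: 17.3
eef_pos: [0.5174, 0.4257, 0.0934]
tool_rot: [[-0.122, 0.993, -0.001], [0.993, 0.122, 0.005], [0.005, -0.001, -1.0]]
contact_force: [-8.4, 9.6, 5.4]
width: 0.0135
finger_force: 60.0
17.3 [0.5174 0.4257 0.0934] [[-0.122, 0.993, -0.001], [0.993, 0.122, 0.005], [0.005, -0.001, -1.0]] [0.68 0.54 1.63 0.01 0.97 0.56] 0.013473310689994016 [-8.4  9.6  5.4]
[1.95529766e+00 1.65123020e+00 2.38197613e-04]
arm 341 c [652.4 419.4] LxW [178.5  20.7] long axis deg -1.8 z 0.0408
```

```bash
python3 -m crank '[{"grip":0.5,"travel":[0,0,0],"spin":0},{"grip":0.5,"travel":[0,0,0],"spin":0},{"grip":0.5,"travel":[0,0,0],"spin":0},{"grip":0.5,"travel":[0,0,-10],"spin":0},{"grip":0.5,"travel":[0,0,-20],"spin":0},{"grip":0.5,"travel":[0,0,-40],"spin":0},{"grip":0.5,"travel":[0,0,-40],"spin":0},{"grip":0.5,"travel":[0,0,-40],"spin":0}]'
python3 -m crank '[{"grip":0.5,"travel":[-40,-7,-4],"spin":0},{"grip":0.5,"travel":[-40,-7,-4],"spin":0},{"grip":0.5,"travel":[-40,-7,-4],"spin":0},{"grip":0.5,"travel":[-40,-7,-4],"spin":0},{"grip":0.5,"travel":[-40,-7,-4],"spin":0},{"grip":0.5,"travel":[-40,-7,-4],"spin":0},{"grip":0.5,"travel":[-40,-7,-4],"spin":0},{"grip":0.5,"travel":[-40,-7,-4],"spin":8}]'
python3 -m crank '[{"grip":0.5,"travel":[0,0,0],"spin":8},{"grip":0.5,"travel":[0,0,0],"spin":8},{"grip":0.5,"travel":[0,0,0],"spin":8},{"grip":0.5,"travel":[0,0,0],"spin":8},{"grip":0.5,"travel":[0,0,0],"spin":8},{"grip":0.5,"travel":[0,0,0],"spin":8},{"grip":0.5,"travel":[0,0,0],"spin":8},{"grip":0.5,"travel":[0,0,0],"spin":8}]'
python3 -m crank '[{"grip":0.5,"travel":[0,0,0],"spin":8},{"grip":0.5,"travel":[0,0,0],"spin":8},{"grip":0.5,"travel":[0,0,0],"spin":8},{"grip":0.5,"travel":[0,0,0],"spin":0},{"grip":0.5,"travel":[0,0,0],"spin":0},{"grip":0.5,"travel":[0,0,0],"spin":0},{"grip":0.5,"travel":[0,0,0],"spin":0},{"grip":0.5,"travel":[0,0,0],"spin":0}]'
python3 - <<'E'
from h import *
pr(); c=snap("wrist","w7.png");P=cloud(c);z=P[...,2];H=hv(c);h,s,v=[H[...,i] for i in range(3)]
k=(np.hypot(P[...,0]-.518,P[...,1]-.4235)<.06)
for n,x,y in [("b1",.629,.122),("b2",.475,.084)]: rect(P,(np.hypot(P[...,0]-x,P[...,1]-y)<.09)&(z>.016)&(z<.03),n)
rect(P,(h>60)&(h<90)&(s>80)&(z>.002)&(z<.008)&(P[...,1]<.38),"trayfloor")
c=snap("top");P=cloud(c);z=P[...,2];H=hv(c);h,s,v=[H[...,i] for i in range(3)]
k=(np.hypot(P[...,0]-.518,P[...,1]-.4235)<.06)&(z<.2)
rect(P,k&((h<8)|(h>172))&(s>150)&(z>.09),"keygrip"); print(z[k].max())
E
```

```text
clock: 18.15
eef_pos: [0.5187, 0.4224, 0.2448]
tool_rot: [[-0.122, 0.992, 0.0], [0.992, 0.122, 0.0], [0.0, 0.0, -1.0]]
contact_force: [0.2, -0.2, -0.2]
width: 0.0459
finger_force: 0.0
clock: 18.95
eef_pos: [0.5021, 0.0965, 0.2756]
tool_rot: [[0.017, 1.0, 0.001], [1.0, -0.017, -0.0], [-0.0, 0.001, -1.0]]
contact_force: [0.8, -0.3, -0.0]
width: 0.0459
finger_force: 0.0
clock: 19.75
eef_pos: [0.5025, 0.098, 0.2753]
tool_rot: [[0.908, 0.418, 0.001], [0.418, -0.908, -0.0], [0.001, 0.0, -1.0]]
contact_force: [1.0, -0.7, -0.3]
width: 0.0459
finger_force: 0.0
clock: 20.55
eef_pos: [0.5024, 0.0983, 0.2746]
tool_rot: [[1.0, 0.02, -0.0], [0.02, -1.0, -0.0], [-0.0, 0.0, -1.0]]
contact_force: [-0.1, 0.9, 0.5]
width: 0.0459
finger_force: 0.0
20.55 [0.5024 0.0983 0.2746] [[1.0, 0.02, -0.0], [0.02, -1.0, -0.0], [-0.0, 0.0, -1.0]] [0.19 0.12 1.8  0.   1.22 1.74] 0.04591643895146187 [-0.1  0.9  0.5]
b1 1728 c [630.  121.9] LxW [108.6  21.2] long axis deg -0.4 z 0.0215
b2 1435 c [475.2  84.2] LxW [122.1  21. ] long axis deg -0.7 z 0.0205
trayfloor 14748 c [540.7 279. ] LxW [164.5 150.7] long axis deg -81.1 z 0.0041
keygrip 97 c [517.5 422.8] LxW [53.9 16.8] long axis deg -83.4 z 0.1138
0.11771422018260247
```

View pics/w7.png

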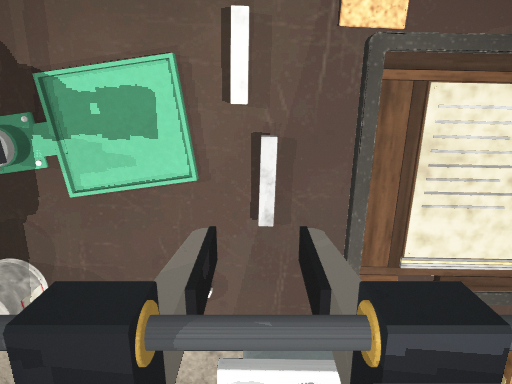

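The tray floor measures 164.5 x 150.7 mm, as it must. The bars at (240,55) and (268,180) are unmoved and the key stays seated on the hub. I pick up bar 1.

```bash
python3 -m crank '[{"grip":0.5,"travel":[18,-3.5,30],"spin":1.5},{"grip":0.5,"travel":[18,-3.5,30],"spin":0},{"grip":0.5,"travel":[18,-3.5,30],"spin":0},{"grip":0.5,"travel":[18,-3.5,30],"spin":0},{"grip":0.5,"travel":[18,-3.5,30],"spin":0},{"grip":0.5,"travel":[18,-3.5,30],"spin":0},{"grip":0.5,"travel":[19,-3.5,30],"spin":0},{"grip":0.5,"travel":[0,0,0],"spin":0}]'
python3 -m crank '[{"grip":0.5,"travel":[0,0,20],"spin":0},{"grip":0.5,"travel":[0,0,20],"spin":0},{"grip":0.5,"travel":[0,0,11],"spin":0},{"grip":0.5,"travel":[0,0,0],"spin":0},{"grip":0.5,"travel":[0,0,0],"spin":0},{"grip":0,"travel":[0,0,0],"spin":0},{"grip":0,"travel":[0,0,0],"spin":0},{"grip":0,"travel":[0,0,0],"spin":0}]' 40
```

```text
clock: 21.45
eef_pos: [0.6286, 0.1221, 0.0603]
tool_rot: [[1.0, -0.007, -0.005], [-0.007, -1.0, -0.001], [-0.005, 0.001, -1.0]]
contact_force: [-0.5, -0.2, -0.8]
width: 0.0461
finger_force: 0.0
clock: 22.25
eef_pos: [0.6299, 0.1224, 0.0143]
tool_rot: [[1.0, -0.008, 0.001], [-0.008, -1.0, 0.0], [0.001, -0.0, -1.0]]
contact_force: [0.1, 0.1, -1.3]
width: 0.0244
finger_force: 0.0
```

```bash
python3 -m crank '[{"grip":0.4,"travel":[0,0,2.5],"spin":0},{"grip":0.4,"travel":[0,0,0],"spin":0},{"grip":0,"travel":[0,0,0],"spin":0},{"grip":0,"travel":[0,0,0],"spin":0},{"grip":0,"travel":[0,0,0],"spin":0},{"grip":0,"travel":[0,0,0],"spin":0},{"grip":0,"travel":[0,0,0],"spin":0},{"grip":0,"travel":[0,0,0],"spin":0}]'
python3 -m crank '[{"grip":0,"travel":[0,0,-10],"spin":0},{"grip":0,"travel":[0,0,-20],"spin":0},{"grip":0,"travel":[0,0,-20],"spin":0},{"grip":0,"travel":[0,0,-20],"spin":0},{"grip":0,"travel":[0,0,0],"spin":0},{"grip":0,"travel":[-15.2,-26.8,0],"spin":0},{"grip":0,"travel":[-15.2,-26.8,0],"spin":0},{"grip":0,"travel":[-15.2,-26.8,0],"spin":0}]'
python3 -m crank '[{"grip":0,"travel":[-15.2,-26.8,0],"spin":0},{"grip":0,"travel":[-15.2,-26.8,0],"spin":0},{"grip":0,"travel":[-15.2,-26.8,0],"spin":0},{"grip":0,"travel":[0,0,0],"spin":-4.6},{"grip":0,"travel":[0,0,0],"spin":-4.7},{"grip":0,"travel":[0,0,0],"spin":0},{"grip":0,"travel":[0,0,0],"spin":0},{"grip":0,"travel":[0,0,0],"spin":0}]'
```

```text
clock: 23.05
eef_pos: [0.6295, 0.1223, 0.011]
tool_rot: [[1.0, -0.008, -0.0], [-0.008, -1.0, 0.0], [-0.0, -0.0, -1.0]]
contact_force: [0.3, -0.1, -1.1]
width: 0.0202
finger_force: 40.0
clock: 23.85
eef_pos: [0.5835, 0.2034, 0.0803]
tool_rot: [[1.0, -0.009, -0.001], [-0.009, -1.0, -0.0], [-0.001, 0.0, -1.0]]
contact_force: [-0.4, 1.4, -2.0]
width: 0.0206
finger_force: 40.0
clock: 24.65
eef_pos: [0.5395, 0.2835, 0.0808]
tool_rot: [[0.988, 0.152, -0.0], [0.152, -0.988, -0.0], [-0.0, 0.0, -1.0]]
contact_force: [0.3, 1.0, -1.3]
width: 0.0203
finger_force: 40.0
```

```bash
python3 -m crank '[{"grip":0,"travel":[0,0,20],"spin":0},{"grip":0,"travel":[0,0,20],"spin":0},{"grip":0,"travel":[0,0,14],"spin":0},{"grip":0,"travel":[0,0,6],"spin":0},{"grip":0,"travel":[0,0,4],"spin":0},{"grip":0,"travel":[0,0,0],"spin":0},{"grip":0,"travel":[0,0,0],"spin":0},{"grip":0,"travel":[0,0,0],"spin":0}]'
```

```text
clock: 25.45
eef_pos: [0.54, 0.2841, 0.0178]
tool_rot: [[0.988, 0.154, 0.001], [0.154, -0.988, 0.001], [0.001, -0.0, -1.0]]
contact_force: [0.4, 0.2, -2.2]
width: 0.0207
finger_force: 40.0
```

```bash
python3 -m crank '[{"grip":0,"travel":[0,0,1.5],"spin":0},{"grip":0,"travel":[0,0,0],"spin":0},{"grip":0.35,"travel":[0,0,0],"spin":0},{"grip":0.35,"travel":[0,0,0],"spin":0},{"grip":0.35,"travel":[0,0,0],"spin":0},{"grip":0.35,"travel":[0,0,-20],"spin":0},{"grip":0.35,"travel":[0,0,-30],"spin":0},{"grip":0.5,"travel":[0,0,-30],"spin":0}]'
python3 -m crank '[{"grip":0.5,"travel":[-19,37.5,0],"spin":0},{"grip":0.5,"travel":[-19,37.5,0],"spin":0},{"grip":0.5,"travel":[-19,37.5,0],"spin":0},{"grip":0.5,"travel":[-19,37.5,0],"spin":0},{"grip":0.5,"travel":[-19,37.5,0],"spin":0},{"grip":0.5,"travel":[0,0,0],"spin":4.7},{"grip":0.5,"travel":[0,0,0],"spin":4.8},{"grip":0.5,"travel":[0,0,0],"spin":0}]'
python3 - <<'E'
from h import *
c=snap("top","top4.png");P=cloud(c);z=P[...,2];H=hv(c);s=H[...,1]
rect(P,(np.hypot(P[...,0]-.54,P[...,1]-.28)<.075)&(z>.019)&(z<.04)&(s<90),"b1")
c=snap("wrist","w8.png");P=cloud(c);z=P[...,2]
rect(P,(np.hypot(P[...,0]-.475,P[...,1]-.084)<.09)&(z>.016)&(z<.03),"b2 partial")
E
```

```text
clock: 26.25
eef_pos: [0.5391, 0.2836, 0.0961]
tool_rot: [[0.988, 0.154, -0.001], [0.154, -0.988, -0.001], [-0.001, 0.0, -1.0]]
contact_force: [0.9, 0.2, 0.1]
width: 0.0379
finger_force: 0.0
clock: 27.05
eef_pos: [0.4746, 0.0835, 0.0958]
tool_rot: [[1.0, -0.013, 0.0], [-0.013, -1.0, 0.0], [0.0, -0.0, -1.0]]
contact_force: [-1.4, -0.1, -0.5]
width: 0.0461
finger_force: 0.0
b1 238 c [537.5 282.6] LxW [108.1  21.1] long axis deg 8.9 z 0.0272
b2 partial 4073 c [475.4  84.2] LxW [121.7  21. ] long axis deg -0.7 z 0.0205
```

Bar 1 lies well in the tray. Next is bar 2.

```bash
python3 -m crank '[{"grip":0.5,"travel":[0.8,-0.7,25],"spin":0},{"grip":0.5,"travel":[0,0,25],"spin":0},{"grip":0.5,"travel":[0,0,20],"spin":0},{"grip":0.5,"travel":[0,0,10],"spin":0},{"grip":0.5,"travel":[0,0,5],"spin":0},{"grip":0.5,"travel":[0,0,0],"spin":0},{"grip":0,"travel":[0,0,0],"spin":0},{"grip":0,"travel":[0,0,0],"spin":0}]'
python3 -m crank '[{"grip":0,"travel":[0,0,0],"spin":0},{"grip":0,"travel":[0,0,0],"spin":0},{"grip":0,"travel":[0,0,0],"spin":0},{"grip":0,"travel":[0,0,-10],"spin":0},{"grip":0,"travel":[0,0,-20],"spin":0},{"grip":0,"travel":[0,0,-20],"spin":0},{"grip":0,"travel":[0,0,-20],"spin":0},{"grip":0,"travel":[0,0,0],"spin":0}]'
```

```text
clock: 27.95
eef_pos: [0.476, 0.0847, 0.0114]
tool_rot: [[1.0, -0.011, 0.001], [-0.011, -1.0, 0.0], [0.001, -0.0, -1.0]]
contact_force: [-0.7, -1.0, -0.1]
width: 0.0323
finger_force: 0.0
clock: 28.75
eef_pos: [0.4769, 0.0849, 0.083]
tool_rot: [[1.0, -0.011, 0.004], [-0.011, -1.0, 0.001], [0.004, -0.001, -1.0]]
contact_force: [0.3, -0.1, -2.5]
width: 0.0206
finger_force: 40.0
```

```bash
python3 -m crank '[{"grip":0,"travel":[14.2,-30.1,0],"spin":0},{"grip":0,"travel":[14.2,-30.1,0],"spin":0},{"grip":0,"travel":[14.2,-30.1,0],"spin":0},{"grip":0,"travel":[14.2,-30.1,0],"spin":0},{"grip":0,"travel":[14.2,-30.1,0],"spin":0},{"grip":0,"travel":[0,0,0],"spin":-4.8},{"grip":0,"travel":[0,0,0],"spin":-4.8},{"grip":0,"travel":[0,0,0],"spin":0}]'
python3 -m crank '[{"grip":0,"travel":[0,0,20],"spin":0},{"grip":0,"travel":[0,0,20],"spin":0},{"grip":0,"travel":[0,0,14],"spin":0},{"grip":0,"travel":[0,0,6],"spin":0},{"grip":0,"travel":[0,0,4],"spin":0},{"grip":0,"travel":[0,0,0],"spin":0},{"grip":0,"travel":[0,0,0],"spin":0},{"grip":0,"travel":[0,0,0],"spin":0}]'
```

```text
clock: 29.55
eef_pos: [0.5473, 0.2343, 0.0794]
tool_rot: [[0.988, 0.157, -0.002], [0.157, -0.988, -0.001], [-0.002, 0.0, -1.0]]
contact_force: [0.4, 0.2, -2.3]
width: 0.0206
finger_force: 40.0
clock: 30.35
eef_pos: [0.5484, 0.2345, 0.0171]
tool_rot: [[0.988, 0.156, 0.001], [0.156, -0.988, 0.0], [0.001, -0.0, -1.0]]
contact_force: [-0.0, -0.6, -2.2]
width: 0.0204
finger_force: 40.0
```

```bash
python3 -m crank '[{"grip":0,"travel":[0,0,1],"spin":0},{"grip":0,"travel":[0,0,0],"spin":0},{"grip":0.3,"travel":[0,0,0],"spin":0},{"grip":0.3,"travel":[0,0,0],"spin":0},{"grip":0.3,"travel":[0,0,0],"spin":0},{"grip":0.3,"travel":[0,0,-20],"spin":0},{"grip":0.3,"travel":[0,0,-40],"spin":0},{"grip":0.5,"travel":[0,0,-40],"spin":0}]'
python3 -m crank '[{"grip":0.5,"travel":[0,0,-40],"spin":-8},{"grip":0.5,"travel":[0,0,-40],"spin":-8},{"grip":0.5,"travel":[0,0,-30],"spin":-8},{"grip":0.5,"travel":[0,0,0],"spin":-8},{"grip":0.5,"travel":[0,0,0],"spin":-8},{"grip":0.5,"travel":[0,0,0],"spin":-8},{"grip":0.5,"travel":[0,0,0],"spin":-8},{"grip":0.5,"travel":[0,0,0],"spin":-8}]'
python3 -m crank '[{"grip":0.5,"travel":[0,0,0],"spin":-8},{"grip":0.5,"travel":[0,0,0],"spin":-8},{"grip":0.5,"travel":[0,0,0],"spin":-8},{"grip":0.5,"travel":[25,0,0],"spin":0},{"grip":0.5,"travel":[25,0,0],"spin":0},{"grip":0.5,"travel":[25,0,0],"spin":0},{"grip":0.5,"travel":[25,0,0],"spin":0},{"grip":0.5,"travel":[0,0,0],"spin":0}]'
python3 - <<'E'
from h import *
pr(); c=snap("top","top5.png");P=cloud(c);z=P[...,2];H=hv(c);h,s=H[...,0],H[...,1]
for n,x,y in (("b1",.54,.284),("b2",.5477,.2345)):
  rect(P,(abs(-.155*(P[...,0]-x)+.988*(P[...,1]-y))<.02)&(np.hypot(P[...,0]-x,P[...,1]-y)<.075)&(z>.019)&(z<.04)&(s<90),n)
rect(P,(h>22)&(h<34)&(s>150)&(z>.034)&(z<.048)&(np.hypot(P[...,0]-.518,P[...,1]-.4235)<.25),"arm")
c=snap("wrist","w9.png");P=cloud(c);z=P[...,2];H=hv(c);h,s=H[...,0],H[...,1]
rect(P,(np.hypot(P[...,0]-.518,P[...,1]-.423)<.05)&((h<8)|(h>172))&(s>150)&(z>.108)&(z<.125),"key")
E
```

```text
clock: 31.15
eef_pos: [0.5473, 0.234, 0.116]
tool_rot: [[0.988, 0.156, -0.002], [0.156, -0.988, -0.001], [-0.002, 0.0, -1.0]]
contact_force: [0.7, -0.0, 0.4]
width: 0.0336
finger_force: 0.0
clock: 31.95
eef_pos: [0.5479, 0.2342, 0.2255]
tool_rot: [[0.288, 0.958, -0.0], [0.958, -0.288, -0.0], [-0.0, -0.0, -1.0]]
contact_force: [-0.1, -0.9, -0.0]
width: 0.0459
finger_force: 0.0
clock: 32.75
eef_pos: [0.5354, 0.336, 0.2253]
tool_rot: [[-0.123, 0.992, -0.0], [0.992, 0.123, 0.001], [0.001, -0.0, -1.0]]
contact_force: [0.7, -0.3, -0.6]
width: 0.046
finger_force: 0.0
32.75 [0.5354 0.336  0.2253] [[-0.123, 0.992, -0.0], [0.992, 0.123, 0.001], [0.001, -0.0, -1.0]] [0.56 0.35 1.61 0.   1.18 0.43] 0.0460185413928731 [ 0.7 -0.3 -0.6]
b1 25 c [495.9 284.7] LxW [31.6 11. ] long axis deg 28.4 z 0.0267
b2 257 c [545.6 233. ] LxW [121.8  20.9] long axis deg 8.9 z 0.0265
arm 9 c [733.2 421.4] LxW [15.9  6.8] long axis deg -9.3 z 0.0401
key 1216 c [517.9 423.5] LxW [55.6 13.8] long axis deg -83.1 z 0.1128
```

View pics/w9.png

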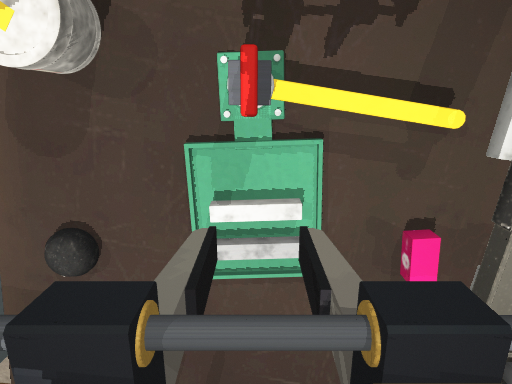

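Both bars lie side by side in the tray, at (255,210) and (258,248); the arm is open, and the key is seated at (249,80). I grip the key again.

```bash
python3 -m crank '[{"grip":0.5,"travel":[22,-1.6,5],"spin":0},{"grip":0.5,"travel":[22,-1.6,5],"spin":0},{"grip":0.5,"travel":[22,-1.6,10],"spin":0},{"grip":0.5,"travel":[23,-1.8,20],"spin":0},{"grip":0.5,"travel":[0,0,30],"spin":0},{"grip":0.5,"travel":[0,0,30],"spin":0},{"grip":0.5,"travel":[0,0,20],"spin":0},{"grip":0.5,"travel":[0,0,0],"spin":0}]'
python3 -m crank '[{"grip":0.5,"travel":[0,0,8],"spin":0},{"grip":0.5,"travel":[0,0,3],"spin":0},{"grip":0.5,"travel":[0,0,0],"spin":0},{"grip":0.5,"travel":[0,0,0],"spin":0},{"grip":0,"travel":[0,0,0],"spin":0},{"grip":0,"travel":[0,0,0],"spin":0},{"grip":0,"travel":[0,0,0],"spin":0},{"grip":0,"travel":[0,0,0],"spin":0}]' 60
python3 -m crank '[{"grip":0,"travel":[0,0,0],"spin":0},{"grip":0,"travel":[0,0,0],"spin":0},{"grip":0,"travel":[0,0,0],"spin":0},{"grip":0,"travel":[0,0,0],"spin":0},{"grip":0,"travel":[0,0,0],"spin":0},{"grip":0,"travel":[0,0,0],"spin":0},{"grip":0,"travel":[0,0,0],"spin":0},{"grip":0,"travel":[0,0,0],"spin":0}]'
```

```text
clock: 33.65
eef_pos: [0.5171, 0.4186, 0.1024]
tool_rot: [[-0.12, 0.993, -0.004], [0.993, 0.12, -0.004], [-0.003, -0.005, -1.0]]
contact_force: [0.2, -0.3, 0.8]
width: 0.0462
finger_force: 0.0
clock: 34.45
eef_pos: [0.5185, 0.4211, 0.0947]
tool_rot: [[-0.121, 0.993, -0.0], [0.993, 0.121, 0.0], [0.0, -0.0, -1.0]]
contact_force: [-4.0, -0.4, 3.1]
width: 0.0161
finger_force: 1.9
clock: 35.25
eef_pos: [0.5178, 0.421, 0.0947]
tool_rot: [[-0.121, 0.993, -0.001], [0.993, 0.121, -0.0], [-0.0, -0.001, -1.0]]
contact_force: [-5.2, -0.2, 4.9]
width: 0.0135
finger_force: 60.0
```

```bash
python3 -m crank '[{"grip":0,"travel":[0,-0.2,-0.3],"spin":4},{"grip":0,"travel":[0,-0.3,0],"spin":6},{"grip":0,"travel":[0,-0.3,0],"spin":6},{"grip":0,"travel":[0,-0.3,0],"spin":6},{"grip":0,"travel":[0,-0.3,0],"spin":6},{"grip":0,"travel":[0,-0.2,0],"spin":6},{"grip":0,"travel":[0,-0.3,0],"spin":6},{"grip":0,"travel":[0,-0.2,0],"spin":6}]'
python3 -m crank '[{"grip":0,"travel":[0,-0.3,0],"spin":6},{"grip":0,"travel":[0,-0.2,0],"spin":6},{"grip":0,"travel":[0,-0.3,0],"spin":6},{"grip":0,"travel":[0,-0.2,0],"spin":6},{"grip":0,"travel":[0,-0.3,0],"spin":6},{"grip":0,"travel":[0,-0.2,0],"spin":5},{"grip":0,"travel":[0,-0.2,0],"spin":4},{"grip":0,"travel":[0,0,0],"spin":0}]'
python3 - <<'E'
from h import *
pr();print(bot.observe()["moment"]); c=snap("top","top6.png");P=cloud(c);z=P[...,2];H=hv(c);h,s=H[...,0],H[...,1]
rect(P,(h>22)&(h<34)&(s>150)&(z>.034)&(z<.048)&(np.hypot(P[...,0]-.518,P[...,1]-.4235)<.25),"arm")
c=snap("wrist","w10.png");P=cloud(c);z=P[...,2];H=hv(c);h,s=H[...,0],H[...,1]
rect(P,(h>22)&(h<34)&(s>150)&(z>.034)&(z<.048)&(np.hypot(P[...,0]-.518,P[...,1]-.4235)<.25),"arm wrist")
E
```

```text
clock: 36.05
eef_pos: [0.5151, 0.4216, 0.0947]
tool_rot: [[0.633, 0.774, -0.003], [0.774, -0.633, -0.0], [-0.002, -0.002, -1.0]]
contact_force: [-7.9, 1.6, 3.5]
width: 0.0134
finger_force: 60.0
clock: 36.85
eef_pos: [0.5138, 0.4236, 0.0948]
tool_rot: [[0.979, 0.205, -0.003], [0.205, -0.979, 0.0], [-0.003, -0.001, -1.0]]
contact_force: [-8.5, 3.4, 3.5]
width: 0.0133
finger_force: 60.0
36.85 [0.5138 0.4236 0.0948] [[0.979, 0.205, -0.003], [0.205, -0.979, 0.0], [-0.003, -0.001, -1.0]] [0.69 0.54 1.63 0.   0.97 2.05] 0.013263959958758986 [-8.5  3.4  3.5]
[0.67882447 1.7274758  0.02738415]
arm 286 c [570.8 280.8] LxW [147.8  19.4] long axis deg -69.0 z 0.0405
arm wrist 6238 c [553.8 329.8] LxW [155.6  20.6] long axis deg -69.3 z 0.0401
```

```bash
python3 -m crank '[{"grip":0,"travel":[0,0,0],"spin":5},{"grip":0,"travel":[0,0,0],"spin":4},{"grip":0,"travel":[0,0,0],"spin":2.5},{"grip":0,"travel":[0,0,0],"spin":0},{"grip":0,"travel":[0,0,0],"spin":0},{"grip":0,"travel":[0,0,0.3],"spin":0},{"grip":0,"travel":[0,0,0],"spin":0},{"grip":0,"travel":[0,0,0],"spin":0}]'
python3 - <<'E'
from h import *
pr();print(bot.observe()["moment"]); 
c=snap("wrist","w11.png");P=cloud(c);z=P[...,2];H=hv(c);h,s=H[...,0],H[...,1]
rect(P,(h>22)&(h<34)&(s>150)&(z>.034)&(z<.048)&(np.hypot(P[...,0]-.518,P[...,1]-.4235)<.25),"arm wrist")
rect(P,(np.hypot(P[...,0]-.518,P[...,1]-.423)<.06)&((h<8)|(h>172))&(s>150)&(z>.108)&(z<.125),"key")
E
```

```text
clock: 37.75
eef_pos: [0.5138, 0.4242, 0.0948]
tool_rot: [[1.0, 0.008, -0.003], [0.008, -1.0, 0.002], [-0.003, -0.002, -1.0]]
contact_force: [-9.7, 5.1, 5.2]
width: 0.0135
finger_force: 60.0
37.75 [0.5138 0.4242 0.0948] [[1.0, 0.008, -0.003], [0.008, -1.0, 0.002], [-0.003, -0.002, -1.0]] [0.69 0.54 1.63 0.   0.97 2.25] 0.013450533035862737 [-9.7  5.1  5.2]
[1.01077374 1.98468978 0.06316137]
arm wrist 6258 c [535.2 324.1] LxW [156.5  20.5] long axis deg -80.3 z 0.0401
key 2763 c [518.8 423.3] LxW [56.1 13.7] long axis deg -0.1 z 0.1129
```

View pics/w11.png

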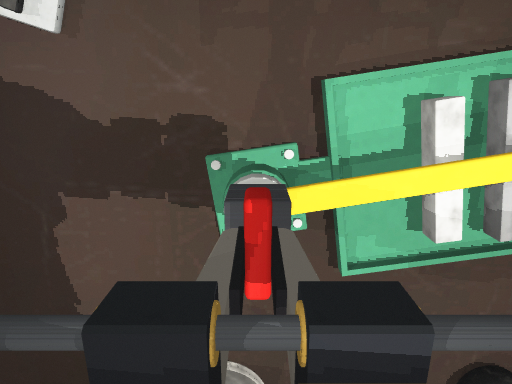

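The arm is shut at -80.3° and the key is seated at (258,240). I undo the play and lift the key off.

```bash
python3 -m crank '[{"grip":0,"travel":[0,0,0],"spin":-4},{"grip":0,"travel":[0,0,0],"spin":-4},{"grip":0,"travel":[0,0,0],"spin":0},{"grip":0,"travel":[0,0,-5],"spin":0},{"grip":0,"travel":[0,0,-8],"spin":0},{"grip":0,"travel":[0,0,-10],"spin":0},{"grip":0,"travel":[0,0,-15],"spin":0},{"grip":0,"travel":[0,0,0],"spin":0}]'
python3 -m crank '[{"grip":0,"travel":[0,0,-20],"spin":0},{"grip":0,"travel":[0,0,-20],"spin":0},{"grip":0,"travel":[0,0,-20],"spin":0},{"grip":0,"travel":[0,0,-10],"spin":0},{"grip":0,"travel":[0,0,0],"spin":4},{"grip":0,"travel":[0,0,0],"spin":4},{"grip":0,"travel":[0,0,0],"spin":0},{"grip":0,"travel":[0,0,0],"spin":0}]'
python3 - <<'E'
from h import *
pr() 
c=snap("wrist","w12.png");P=cloud(c);z=P[...,2];H=hv(c);h,s=H[...,0],H[...,1]
rect(P,(h>22)&(h<34)&(s>150)&(z>.034)&(z<.048)&(np.hypot(P[...,0]-.518,P[...,1]-.4235)<.25),"arm wrist")
m=(np.hypot(P[...,0]-.518,P[...,1]-.423)<.06)&((h<8)|(h>172))&(s>150)&(z>.15)
rect(P,m&(z>np.median(z[m])-.004),"key"); rect(P,(np.hypot(P[...,0]-.518,P[...,1]-.4235)<.02)&(z>.05)&(z<.1),"spindle")
E
```

```text
clock: 38.6
eef_pos: [0.5176, 0.4238, 0.1359]
tool_rot: [[0.989, 0.147, 0.004], [0.147, -0.989, 0.003], [0.005, -0.002, -1.0]]
contact_force: [1.6, 0.4, -1.4]
width: 0.0133
finger_force: 60.0
clock: 39.4
eef_pos: [0.5156, 0.4227, 0.2023]
tool_rot: [[1.0, 0.01, -0.0], [0.01, -1.0, -0.0], [-0.0, 0.0, -1.0]]
contact_force: [-0.0, -0.6, -2.9]
width: 0.0129
finger_force: 60.0
39.4 [0.5156 0.4227 0.2023] [[1.0, 0.01, -0.0], [0.01, -1.0, -0.0], [-0.0, 0.0, -1.0]] [ 0.68  0.43  1.55 -0.    1.16  2.25] 0.012935802298938716 [-0.  -0.6 -2.9]
arm wrist 3888 c [538.9 300.6] LxW [204.6  20.5] long axis deg -80.3 z 0.0401
key 2737 c [520.8 421.9] LxW [55.4 13.6] long axis deg 0.3 z 0.2205
spindle 204 c [520.3 424.1] LxW [16.  11.5] long axis deg -80.7 z 0.0739
```

```bash
python3 -m crank '[{"grip":0,"travel":[15.3,38.6,0],"spin":0},{"grip":0,"travel":[15.3,38.6,0],"spin":0},{"grip":0,"travel":[15.3,38.6,0],"spin":0},{"grip":0,"travel":[15.3,38.6,0],"spin":0},{"grip":0,"travel":[15.3,38.6,0],"spin":0},{"grip":0,"travel":[15.3,38.6,0],"spin":0},{"grip":0,"travel":[15.3,38.6,0],"spin":0},{"grip":0,"travel":[15.3,38.6,0],"spin":0}]'
python3 -m crank '[{"grip":0,"travel":[15.3,38.6,0],"spin":0},{"grip":0,"travel":[15.3,38.6,0],"spin":0},{"grip":0,"travel":[15.3,38.6,0],"spin":0},{"grip":0,"travel":[15.3,38.6,0],"spin":0},{"grip":0,"travel":[0,0,30],"spin":0},{"grip":0,"travel":[0,0,40],"spin":0},{"grip":0,"travel":[0,0,30],"spin":0},{"grip":0,"travel":[0,0,20],"spin":0}]'
python3 -m crank '[{"grip":0,"travel":[0,0,10],"spin":0},{"grip":0,"travel":[0,0,8],"spin":0},{"grip":0,"travel":[0,0,4],"spin":0},{"grip":0,"travel":[0,0,2],"spin":0},{"grip":0,"travel":[0,0,0],"spin":0},{"grip":0,"travel":[0,0,0],"spin":0},{"grip":0,"travel":[0,0,0],"spin":0},{"grip":0,"travel":[0,0,0],"spin":0}]'
```

```text
clock: 40.25
eef_pos: [0.6409, 0.1134, 0.2025]
tool_rot: [[1.0, 0.01, 0.0], [0.01, -1.0, -0.0], [0.0, 0.0, -1.0]]
contact_force: [1.4, 0.4, -2.4]
width: 0.0135
finger_force: 60.0
clock: 41.05
eef_pos: [0.7014, -0.039, 0.0796]
tool_rot: [[1.0, 0.009, -0.003], [0.009, -1.0, 0.0], [-0.003, -0.0, -1.0]]
contact_force: [-0.1, 0.1, -2.0]
width: 0.0137
finger_force: 60.0
clock: 41.85
eef_pos: [0.7032, -0.0388, 0.0591]
tool_rot: [[1.0, 0.008, 0.001], [0.008, -1.0, -0.0], [0.001, 0.0, -1.0]]
contact_force: [-0.3, -0.5, -2.1]
width: 0.0135
finger_force: 60.0
```

```bash
python3 -m crank '[{"grip":0,"travel":[0,0,2],"spin":0},{"grip":0,"travel":[0,0,1.5],"spin":0},{"grip":0,"travel":[0,0,1],"spin":0},{"grip":0,"travel":[0,0,0.5],"spin":0},{"grip":0,"travel":[0,0,0.5],"spin":0},{"grip":0,"travel":[0,0,0],"spin":0},{"grip":0,"travel":[0,0,0],"spin":0},{"grip":0,"travel":[0,0,0],"spin":0}]'
```

```text
clock: 42.65
eef_pos: [0.7029, -0.0388, 0.0537]
tool_rot: [[1.0, 0.008, -0.0], [0.008, -1.0, 0.0], [-0.0, -0.0, -1.0]]
contact_force: [-3.1, 0.9, 7.0]
width: 0.0138
finger_force: 60.0
```

```bash
python3 -m crank '[{"grip":0.5,"travel":[0,0,0],"spin":0},{"grip":0.5,"travel":[0,0,0],"spin":0},{"grip":0.5,"travel":[0,0,0],"spin":0},{"grip":0.5,"travel":[0,0,-6],"spin":0},{"grip":0.5,"travel":[0,0,-30],"spin":0},{"grip":0.5,"travel":[0,0,-40],"spin":0},{"grip":0.3,"travel":[0,0,-40],"spin":0},{"grip":0,"travel":[0,0,-10],"spin":0}]'
python3 -m crank '[{"grip":0,"travel":[-15.1,-38.7,0],"spin":0},{"grip":0,"travel":[-15.1,-38.7,0],"spin":0},{"grip":0,"travel":[-15.1,-38.7,0],"spin":0},{"grip":0,"travel":[-15.1,-38.7,0],"spin":0},{"grip":0,"travel":[-15.1,-38.7,0],"spin":0},{"grip":0,"travel":[-15.1,-38.7,0],"spin":0},{"grip":0,"travel":[-15.1,-38.7,0],"spin":0},{"grip":0,"travel":[-15.1,-38.7,0],"spin":0}]'
python3 -m crank '[{"grip":0,"travel":[-15.1,-38.7,0],"spin":0},{"grip":0,"travel":[-15.1,-38.7,0],"spin":0},{"grip":0,"travel":[-15.1,-38.7,0],"spin":0},{"grip":0,"travel":[-15.1,-38.7,0],"spin":0},{"grip":0,"travel":[0,0,40],"spin":0},{"grip":0,"travel":[0,0,25],"spin":0},{"grip":0,"travel":[0,0,0],"spin":0},{"grip":0,"travel":[0,0,0],"spin":0}]' 20
```

```text
clock: 43.45
eef_pos: [0.7056, -0.039, 0.1848]
tool_rot: [[1.0, 0.008, 0.008], [0.008, -1.0, -0.0], [0.008, 0.0, -1.0]]
contact_force: [0.3, 0.1, 0.6]
width: 0.0319
finger_force: 0.0
clock: 44.25
eef_pos: [0.5786, 0.2712, 0.1789]
tool_rot: [[1.0, 0.008, -0.0], [0.008, -1.0, -0.0], [-0.0, 0.0, -1.0]]
contact_force: [1.4, -0.9, -0.3]
width: 0.0008
finger_force: 0.0
clock: 45.05
eef_pos: [0.518, 0.424, 0.1141]
tool_rot: [[1.0, 0.008, -0.001], [0.008, -1.0, -0.001], [-0.001, 0.001, -1.0]]
contact_force: [-0.1, 0.6, 0.9]
width: 0.0004
finger_force: 0.0
```

```bash
python3 -m crank '[{"grip":0,"travel":[0,0,18],"spin":0},{"grip":0,"travel":[0,0,12],"spin":0},{"grip":0,"travel":[0,0,10],"spin":0},{"grip":0,"travel":[0,0,8],"spin":0},{"grip":0,"travel":[0,0,8],"spin":0},{"grip":0,"travel":[0,0,6],"spin":0},{"grip":0,"travel":[0,0,0],"spin":0},{"grip":0,"travel":[0,0,0],"spin":0}]'
```

```text
clock: 45.85
eef_pos: [0.5183, 0.4242, 0.0523]
tool_rot: [[1.0, 0.008, 0.0], [0.008, -1.0, 0.0], [0.0, -0.0, -1.0]]
contact_force: [1.3, -1.6, 3.9]
width: 0.0007
finger_force: 2.0
```

```bash
python3 -m crank '[{"grip":0,"travel":[0,0,2],"spin":0},{"grip":0,"travel":[0,0,1.5],"spin":0},{"grip":0,"travel":[0,0,1],"spin":0},{"grip":0,"travel":[0,0,0.5],"spin":0},{"grip":0,"travel":[0,0,0.3],"spin":0},{"grip":0,"travel":[0,0,0],"spin":0},{"grip":0,"travel":[0,0,0],"spin":0},{"grip":0,"travel":[0,0,0],"spin":0}]'
```

```text
clock: 46.65
eef_pos: [0.5183, 0.4242, 0.0482]
tool_rot: [[1.0, 0.008, 0.001], [0.008, -1.0, 0.0], [0.001, -0.0, -1.0]]
contact_force: [-0.3, -5.0, 16.0]
width: 0.0005
finger_force: 7.4
```

At the stop (16 N). I release it and check everything.

```bash
python3 -m crank '[{"grip":0,"travel":[0,0,-10],"spin":0},{"grip":0,"travel":[0,0,-20],"spin":0},{"grip":0,"travel":[0,0,-30],"spin":0},{"grip":0,"travel":[-10,15,-40],"spin":0},{"grip":0,"travel":[-20,30,-50],"spin":0},{"grip":0,"travel":[-20,30,-50],"spin":0},{"grip":0,"travel":[-20,30,-30],"spin":0},{"grip":0,"travel":[0,0,0],"spin":0}]'
python3 - <<'E'
from h import *
pr();c=snap("wrist","w13.png");P=cloud(c);z=P[...,2];H=hv(c);h,s=H[...,0],H[...,1]
rect(P,(np.hypot(P[...,0]-.518,P[...,1]-.4235)<.02)&(z>.05)&(z<.1),"spindle")
rect(P,(h>22)&(h<34)&(s>150)&(z>.034)&(z<.048)&(np.hypot(P[...,0]-.518,P[...,1]-.4235)<.25),"arm wrist")
c=snap("top","top9.png");P=cloud(c);z=P[...,2];H=hv(c);h,s,v=[H[...,i] for i in range(3)]
m=(np.hypot(P[...,0]-.71,P[...,1]+.037)<.065)
rect(P,m&((h<8)|(h>172))&(s>150)&(z>.06),"grip")
d=np.load("pics/top0.png.npz");D=cloud(d)
for n,x,y,r in (("tape",.355,.195,.06),("tack",.73,.243,.06)):
  for Q in (D,P): rect(Q,(np.hypot(Q[...,0]-x,Q[...,1]-y)<r)&(Q[...,2]>.015)&(Q[...,2]<.04),n)
E
```

```text
clock: 47.45
eef_pos: [0.4554, 0.3285, 0.2621]
tool_rot: [[1.0, 0.007, 0.003], [0.007, -1.0, 0.003], [0.003, -0.003, -1.0]]
contact_force: [0.6, 0.6, -0.5]
width: 0.0005
finger_force: 0.0
47.45 [0.4554 0.3285 0.2621] [[1.0, 0.007, 0.003], [0.007, -1.0, 0.003], [0.003, -0.003, -1.0]] [0.62 0.21 1.72 0.   1.21 2.19] 0.0004809929811804583 [ 0.6  0.6 -0.5]
spindle 222 c [517.9 423.5] LxW [16.7 15.9] long axis deg -80.4 z 0.056
arm wrist 3205 c [539.  301.1] LxW [204.6  20. ] long axis deg -80.3 z 0.0401
grip 85 c [704.3 -39. ] LxW [53.3 13.6] long axis deg -0.6 z 0.0719
tape 254 c [319.1 194.4] LxW [59. 45.] long axis deg -89.2 z 0.0276
tape 109 c [326. 181.] LxW [53.7 23.2] long axis deg 35.2 z 0.025
tack 226 c [750.7 245.5] LxW [61.7 35.8] long axis deg -80.4 z 0.0272
tack 224 c [750.7 245.5] LxW [61.9 35. ] long axis deg -79.9 z 0.0274
```

View pics/w13.png

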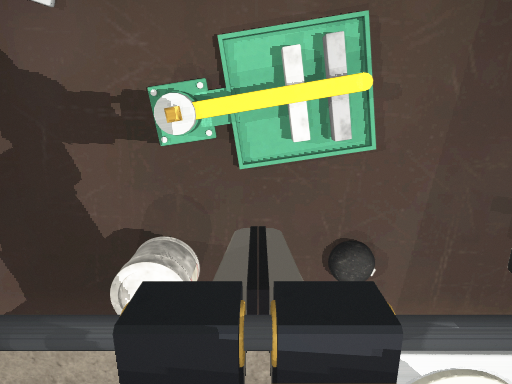

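The wrist view shows the spindle stowed at (173,114), the arm shut over both bars at (297,92) and (338,87), and the tape at (352,262) untouched. The top-camera reading puts the key back on its pad.

```bash
python3 -c "
from plant import bot
print(bot.hand_in())"
```

```text
the job is handed in; nothing more can be done
None
```

The job is handed in: my last checks showed both bars flat in the tray under the shut arm, the key standing on its pad and the spindle latched down; the hand-in gave no verdict.

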